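# Balance two rocker arms on the knife edge and reject the lopsided one

### The job

One of the two rocker arms has a void in one of its end weights, which cannot be seen. Try the arms on the knife-edge stand: leave the one that balances resting level on the edge, and put the one that tips over into the grey reject tray, lying flat on its weights.

Things in the scene. Friction and masses are not known exactly. Their poses are not given: they have to be found in the camera images.
- rocker_a: Aluminium rocker arm, 380 g: bar 150 (own x) x 20 (y) x 10 mm, grip post 20 x 20 mm on its middle, brass weights 28 mm dia., 31 high, hung at x = +-65. V notch under the middle, running along y, mouth 28 wide, 24 deep. Origin: notch apex = bar's underside. Bar z 0 to 10, post 10 to 38, cheeks to -24, weights' undersides -45 mm. Starts standing on its weights on the bench, z up.
- rocker_b: The second rocker arm, same looks, size and origin as rocker_a; exactly one of the two is faulty. Either may be tried first. The V centres itself on the edge if set down within 8 mm. Released on the edge, a sound arm swings itself level within 2 s; the faulty one tips some 20 degrees, until one weight rests on the stand's base.
- stand: Fixed steel knife-edge stand. Base 210 (own x) x 70 (y) x 8 mm, block 24 x 50 mm up to z = 42, on it an upright blade 3 mm thick; its rounded top edge, 44 mm long, runs along y at z = 77. Origin: centre of the underside, on the bench, z up. An arm lies across the edge, length along the stand's x (either way round), notch on the edge; seated, its origin is at z = 78 mm.
- tray: Fixed empty grey plastic reject tray, 250 (own x) x 140 (y) x 32 mm high, walls and floor 5 mm, open top. Origin: centre of the underside, on the bench; z up. An arm fits with its length along the tray's x; standing on its weights in it, the arm's origin is at z = 50 mm.

How it is judged:
At the end, for the whole second after the job is handed in: The sound arm rests released on the knife edge, its notch within 12 mm of the edge line and 20 mm of the edge's middle, level within 10 degrees and no longer swinging; the faulty arm lies at rest inside the reject tray, on its weights (within 8 degrees of flat) (((x of rocker_a in the frame of stand between -0.012 and 0.012 m and y of rocker_a in the frame of stand between -0.02 and 0.02 m and z of rocker_a in the frame of stand between 0.07 and 0.088 m and angle between rocker_a's own z axis and vertical below 0.175 rad and angular speed of rocker_a below 0.4 rad/s and x of rocker_b in the frame of tray between -0.06 and 0.06 m and y of rocker_b in the frame of tray between -0.055 and 0.055 m and z of rocker_b in the frame of tray below 0.06 m and angle between rocker_b's own z axis and vertical below 0.14 rad and linear speed of rocker_b below 0.03 m/s) or (x of rocker_b in the frame of stand between -0.012 and 0.012 m and y of rocker_b in the frame of stand between -0.02 and 0.02 m and z of rocker_b in the frame of stand between 0.07 and 0.088 m and angle between rocker_b's own z axis and vertical below 0.175 rad and angular speed of rocker_b below 0.4 rad/s and x of rocker_a in the frame of tray between -0.06 and 0.06 m and y of rocker_a in the frame of tray between -0.055 and 0.055 m and z of rocker_a in the frame of tray below 0.06 m and angle between rocker_a's own z axis and vertical below 0.14 rad and linear speed of rocker_a below 0.03 m/s))); the robot touches nothing.
It also fails if it takes over 72 s, if anything falls off the work surface, if the arm or the gripper's body presses on something with over 40 N, if the wrist force passes 120 N, or if a joint passes its speed limit or range.

### The arm

A 7-joint arm with a two-finger parallel gripper is mounted at the origin on the work surface. World frame = base frame: x ahead of the robot, y to its left, z up, the work surface at z = 0. Lengths are in m, angles in rad, forces in N, time in s.
With the tool pointing down it reaches from about 0.425 to 0.8 m from the base axis. Payload 8.3 kg.
Tool frame: the origin (TCP) lies on the mounting face of the last link; the fingertips stand robot.tcp_to_tips ahead of it and the grasp point (between the pads) lies 155 mm ahead of it (robot.tcp_to_tips is the distance from the TCP to the fingertips, in m); z points along the fingers, y is the line along which they close (so a half turn about z gives the same grasp; the last joint's range is limited). The gripper opens to 85 mm and grips with 20 to 120 N. Pads are 22 mm wide; open, the fingers measure 114 mm over their backs; the gripper's body (76 mm by 85 mm) begins 54 mm behind the grasp point. The pads swing forward as they close: fully open they stand 13 mm farther back than shut.
Start: joints at [-1.234, 0.383, 0.016, 1.37, -0.006, 1.388, -0.046], TCP at [0.243, 0.576, 0.405] pointing down, gripper open.
Joint ranges: [-2.95, 2.95], [-0.25, 2.06], [-1.52, 1.56], [0.18, 2.33], [-1.44, 4.58], [0.02, 2.06], [-3.01, 3.01]. Speed limits (rad/s): [2.39, 2.39, 3.01, 3.01, 3.14, 3.14, 3.14].

### API

Orientations are given as a unit quaternion [w, x, y, z].
In Python, from cell import robot gives the robot as it stands.
- The arm moves only by the tool hand_motion, called after "Emit:" in YAML: its name, and indented under it one key for each argument. Schema: {"type":"object","properties":{"deltas":{"type":"array","items":{"type":"array","prefixItems":[{"type":"number"},{"type":"array","items":{"type":"number"},"minItems":3,"maxItems":3},{"type":"array","items":{"type":"number"},"minItems":3,"maxItems":3}],"minItems":3,"maxItems":3},"minItems":1,"maxItems":10},"grip_n":{"type":"number"},"only":{"type":"string"},"quiet":{"type":"boolean"},"lines":{"type":"string"}},"required":["deltas"],"additionalProperties":false}. deltas is a list of rows, 1 to 10 of them, each written [opening, [dx, dy, dz], [rx, ry, rz]]: the finger opening in m, then dx, dy, dz in parts of the range, where 1.0 means 0.6 m, then a rotation vector rx, ry, rz in parts of the range, where 1.0 means 90 degrees; each row is the pose to reach, as a shift and turn from the pose commanded when the call began, along the tool's axes at that moment; what a row does not reach only later rows make up. A row lasts 1/10 s, in which the tool goes at most 0.05 m and 0.15 rad, less where a joint would pass 70% of its speed; a pose out of reach is approached as far as the arm can. The fingers move at their own pace and stop on an object; grip_n is the grip in N (left out, the last holds). Time passes only in rows, so rows that do not move let the fingers close. The tool returns the time, the measured TCP pose, the force, the opening and the grip force at its end. only (a regular expression) keeps the lines of the reply that match it, lines (a string "A,B") keeps lines A to B, and quiet returns only ok. A shift or turn number past 1, either way, is cut back to 1. Input that does not fit is refused with a message, and nothing moves.
- robot.state(): the state, without advancing time (a new reading comes with each control period).
- robot.grab_frame(name): name is "side" or "top" or "wrist"; returns a dict with "image" (384x512x3 uint8, red, green, blue), "fx", "fy", "cx", "cy" (pixels), "origin" and "orientation" of the camera in the world; the wrist camera has in their place "hand_eye" (4x4, takes a point from camera to tool coordinates, whose origin is the TCP and whose axes are the flange's). Camera axes: x right, y down, z forward; pixel columns grow to the right and rows downward; lengths in m; the calibration is good to about 2 mm. A picture is of the moment at which its call begins: read the wrist's pose just before it. There is no depth.
- robot.hand_in(): hands the job in; it is judged then, once.
The state is a dict: "time": time; "joint_positions": joint angles; "qvel": joint speeds; "effort": joint torques, N m; "tool_pos": TCP position; "ee_rot": TCP orientation; "force": force on the tool from outside, world axes, zero at the start; "wrist_torque": the same for the moment, N m; "grip_width": finger opening in m; "gripper_force": force on a finger pad.
Only numpy, scipy, OpenCV 4.12 (cv2) and the standard library are available. Lean on these libraries where they do the work, as an engineer would, in place of code of your own. Each camera call takes 0.05 s, during which the arm holds its last target. There are 200 camera calls.

## Working session

There is one attempt and no reset: what is moved stays moved. The work goes in short steps, Python scripts to look and compute and a tool call to move; the robot and the scene stay as the last step left them, time stands still between calls to the robot, and variables do not carry over. Pictures are saved under pics/ and viewed, at most 10 in all, crops included, and the job is handed in when it is done.

```bash
ls; mkdir -p pics
```

Run:
```python
from cell import robot
import cv2,numpy as np
s=robot.state(); print(s['time'],s['tool_pos'],s['ee_rot'],s['grip_width'],robot.tcp_to_tips)
f={n:robot.grab_frame(n) for n in('top','side')}
for n,g in f.items(): print(n,g['fx'],g['cx'],g['cy'],g['origin'],g['orientation']); np.save(f'pics/{n}0.npy',g['image'])
cv2.imwrite('pics/t0.png',f['top']['image'][:,:,::-1]); cv2.imwrite('pics/s0.png',f['side']['image'][:,:,::-1])
```

```text
cell.py
pics
0.0 [0.24316049 0.57558242 0.40366924] [-1.72766659e-04  1.98523412e-01  9.80095655e-01 -9.65706146e-04] 0.08512383910433578 0.1734
top 358.2806315861345 258.3984942272166 188.07511308182512 [ 0.46040195 -0.00458864  0.71179924] [-0.04841235  0.71078205 -0.70084256  0.03556434]
side 352.6164203934223 251.9229704094568 192.98819498279707 [ 0.33075717 -0.44880315  0.45393322] [-0.4100004   0.88294538 -0.203717    0.10395436]
```

View pics/t0.png

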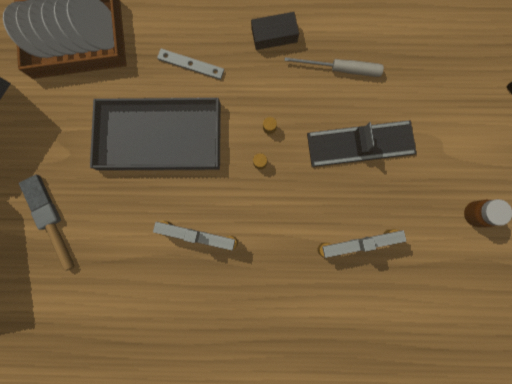

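View pics/s0.png

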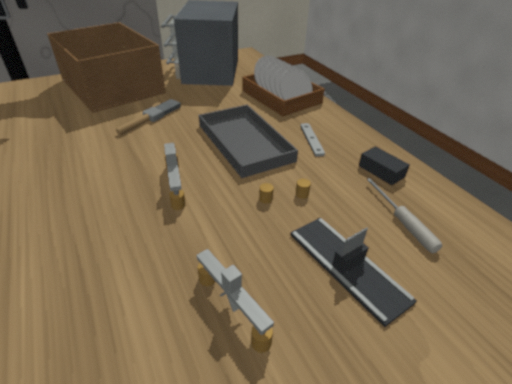

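The top view shows rockers at about (195,237) and (364,244), the stand at (362,143) and the tray at (157,134). In the side view the rockers are at (173,170) and (233,285), the stand blade at (350,245) and the tray at (245,140). Next I'll enlarge these.

Create h.py:
```python
import numpy as np,cv2
from scipy.spatial.transform import Rotation as R
def q2R(q): return R.from_quat(np.r_[q[1:],q[0]]).as_matrix()
class Cam:
    def __init__(s,g,state=None):
        s.K=np.array([[g['fx'],0,g['cx']],[0,g['fy'],g['cy']],[0,0,1]]); s.im=g['image']
        if 'hand_eye' in g:
            T=np.eye(4);T[:3,:3]=q2R(state['ee_rot']);T[:3,3]=state['tool_pos'];T=T@g['hand_eye']
            s.R,s.o=T[:3,:3],T[:3,3]
        else: s.R,s.o=q2R(g['orientation']),np.array(g['origin'])
    def ray(s,p): 
        d=s.R@np.linalg.solve(s.K,[p[0],p[1],1]); return d/np.linalg.norm(d)
    def plane(s,p,z):
        d=s.ray(p); return s.o+d*(z-s.o[2])/d[2]
    def proj(s,X):
        c=s.K@(s.R.T@(np.array(X)-s.o)); return c[:2]/c[2]
def tri(cs,ps):
    A=np.zeros((3,3));b=np.zeros(3)
    for c,p in zip(cs,ps):
        d=c.ray(p);M=np.eye(3)-np.outer(d,d);A+=M;b+=M@c.o
    X=np.linalg.solve(A,b)
    return X,[np.linalg.norm(np.cross(X-c.o,c.ray(p))) for c,p in zip(cs,ps)]
def look(robot,n):
    st=robot.state(); return Cam(robot.grab_frame(n),st)
```

Run:
```python
import cv2,numpy as np
t=np.load('pics/top0.npy')[:,:,::-1];s=np.load('pics/side0.npy')[:,:,::-1]
def c(i,x,y,w=120,h=96): return cv2.convertScaleAbs(cv2.resize(i[y:y+h,x:x+w],(w*2,h*3) if 0 else (262,290),interpolation=cv2.INTER_CUBIC),alpha=1.4)
def c(i,x,y,w=65,h=75,k=4): return cv2.convertScaleAbs(cv2.resize(i[y:y+h,x:x+w],None,fx=k,fy=k,interpolation=cv2.INTER_CUBIC),alpha=1.5)
# 2x3 montage, 130x100 each at x2.0
L=[(t,140,190),(t,300,200),(t,300,95),(s,110,125),(s,170,245),(s,280,200)]
C=[c(i,x,y,130,150 if i is s and 0 else 110,2.04) for i,x,y in L]
C=[cv2.resize(k,(264,224)) for k in C]
cv2.imwrite('pics/m.png',np.vstack([np.hstack(C[:3]),np.hstack(C[3:])]))
```

```text
(no output)
```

View pics/m.png

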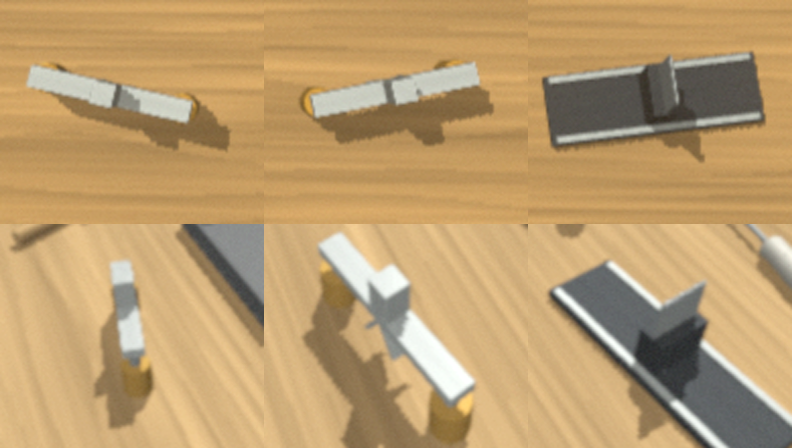

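Crops show clear bar top faces, posts, and the stand's blade edge: top-view tips at about (371,123) and (374,147), side-view tips at about (367,229) and (336,242).

Run:
```python
from h import *
from cell import robot
T=look(robot,'top');S=look(robot,'side')
def masks(c,boxes,lo):
    hsv=cv2.cvtColor(c.im,cv2.COLOR_RGB2HSV); out=[]
    for x,y,w,h in boxes:
        m=cv2.inRange(hsv,(0,0,lo),(180,45,255)); z=np.zeros_like(m); z[y:y+h,x:x+w]=m[y:y+h,x:x+w]
        k=max(cv2.findContours(z,0,1)[0],key=cv2.contourArea); r=cv2.minAreaRect(k)
        out.append((k[:,0],cv2.boxPoints(r)))
    return out
def ends(box):
    e=[box[(i+1)%4]-box[i] for i in range(4)];L=[np.linalg.norm(v) for v in e]
    i=int(np.argmin(L)); return (box[i]+box[(i+1)%4])/2,(box[(i+2)%4]+box[(i+3)%4])/2
mt=masks(T,[(140,210,110,50),(305,220,110,45)],90)
ms=masks(S,[(155,135,40,70),(190,240,90,95)],90)
for i in(0,1):
    a,b=sorted(ends(mt[i][1]),key=lambda p:p[0])
    A,B=T.plane(a,.055),T.plane(b,.055)
    print('top',a,b,'len',np.linalg.norm(A-B),'mid',(A+B)/2,'yaw',np.degrees(np.arctan2(*(A-B)[1::-1])))
    s=ends(ms[i][1]); s=sorted(s,key=lambda p:p[1]); print(' side ends',s)
    for p,q in((a,s[0]),(b,s[1])): print('  tri',tri([T,S],[p,q]))
for p,q in(((371,123),(366.7,229)),((374.4,146.6),(335.7,241.7))): print('blade',tri([T,S],[p,q]))
# dark things in top: stand base, tray
g=cv2.cvtColor(T.im,cv2.COLOR_RGB2HSV)
for n,(x,y,w,h),z in(('stand',(303,110,120,62),.008),('tray',(85,90,142,88),.032)):
    sub=g[y:y+h,x:x+w]; m=cv2.inRange(sub,(0,0,0),(180,75,255))
    m=cv2.morphologyEx(m,cv2.MORPH_OPEN,np.ones((3,3)))
    k=max(cv2.findContours(m,0,1)[0],key=cv2.contourArea); bx=cv2.boxPoints(cv2.minAreaRect(k))+[x,y]
    P=np.array([T.plane(p,z) for p in bx]); print(n,bx.round(1).tolist(),'c',P.mean(0),'edges',[np.linalg.norm(P[i]-P[i-1]).round(4) for i in range(4)])
    e=ends(bx);A,B=[T.plane(p,z) for p in sorted(e,key=lambda p:p[0])]; print('  yaw',np.degrees(np.arctan2(*(A-B)[1::-1])))
```

```text
top [153.91177 226.35297] [195.32355 236.7059 ] len 0.07879058910408927 mid [0.45680121 0.15997535 0.055     ] yaw 77.0765162942321
 side ends [array([169.3965 , 142.69273], dtype=float32), array([175.40556, 189.56337], dtype=float32)]
  tri (array([0.46537908, 0.19884214, 0.0536951 ]), [np.float64(0.00025143746056853353), np.float64(0.0002514374605686137)])
  tri (array([ 0.44791623,  0.13597305, -0.02188672]), [np.float64(0.0014253511144400744), np.float64(0.0014253511144401447)])
top [363.05078 245.33868] [404.17548 234.67673] len 0.07695688425777526 mid [ 0.447341  -0.2194286  0.055    ] yaw 105.21816260911011
 side ends [array([225.33487, 284.96832], dtype=float32), array([266.42084, 330.1629 ], dtype=float32)]
  tri (array([ 0.43422622, -0.18181912,  0.05330364]), [np.float64(0.0030969132539719604), np.float64(0.0030969132539719947)])
  tri (array([ 0.45512903, -0.25930447,  0.04542619]), [np.float64(0.002429651076650056), np.float64(0.002429651076650018)])
blade (array([ 0.65780845, -0.19534584,  0.07413443]), [np.float64(0.0008094270771718638), np.float64(0.0008094270771718478)])
blade (array([ 0.6075152 , -0.19708478,  0.07390721]), [np.float64(0.007756694841390123), np.float64(0.007756694841390331)])
stand [[307.1, 131.5], [411.2, 118.7], [415.4, 153.6], [311.4, 166.4]] c [ 0.63890328 -0.19532687  0.008     ] edges [np.float64(0.0716), np.float64(0.2107), np.float64(0.0717), np.float64(0.2082)]
  yaw 97.76360045971686
tray [[90.0, 98.0], [219.0, 98.0], [219.0, 169.0], [90.0, 169.0]] c [0.64722872 0.21378979 0.032     ] edges [np.float64(0.1433), np.float64(0.2569), np.float64(0.1421), np.float64(0.2507)]
  yaw 90.59139117670314
```

Add to h.py:
```python
def ends(box):
    e=[box[(i+1)%4]-box[i] for i in range(4)];L=[np.linalg.norm(v) for v in e]
    i=int(np.argmin(L)); return (box[i]+box[(i+1)%4])/2,(box[(i+2)%4]+box[(i+3)%4])/2
def bar(c,x,y,w,h,lo=90,sat=45,k=9):
    hsv=cv2.cvtColor(c.im,cv2.COLOR_RGB2HSV); m=cv2.inRange(hsv,(0,0,lo),(180,sat,255)); z=np.zeros_like(m); z[y:y+h,x:x+w]=m[y:y+h,x:x+w]
    z=cv2.morphologyEx(z,cv2.MORPH_CLOSE,np.ones((k,k)))
    q=max(cv2.findContours(z,0,1)[0],key=cv2.contourArea); return cv2.boxPoints(cv2.minAreaRect(q)),q[:,0]
```

Run:
```python
from h import *
from cell import robot
T=look(robot,'top');S=look(robot,'side')
for tb,sb in(((140,210,110,50),(155,135,40,70)),((305,220,110,45),(190,240,90,95))):
    a,b=sorted(ends(bar(T,*tb)[0]),key=lambda p:p[0])
    A,B=T.plane(a,.055),T.plane(b,.055)
    print('top',a,b,'len',np.linalg.norm(A-B),'mid',(A+B)/2,'yaw',np.degrees(np.arctan2(*(A-B)[1::-1])))
    bx,q=bar(S,*sb,k=5); s=sorted(ends(bx),key=lambda p:p[1]); print(' side ends',s, 'proj of top ends',S.proj(A),S.proj(B))
    for p,r in((a,s[0]),(b,s[1])): print('  tri',tri([T,S],[p,r]))
```

```text
top [153.81192 226.8061 ] [232.87411 245.25395] len 0.14910366260384406 mid [0.44923213 0.12560377 0.055     ] yaw 77.95929166643997
 side ends [array([169.33344, 142.70084], dtype=float32), array([175.43951, 190.32825], dtype=float32)] proj of top ends [169.20451876 142.29547102] [175.41161954 185.32051396]
  tri (array([0.46489071, 0.1988687 , 0.05377067]), [np.float64(0.00010171497314311409), np.float64(0.00010171497314300419)])
  tri (array([0.43287346, 0.05383767, 0.04278299]), [np.float64(0.00031921631750674565), np.float64(0.00031921631750666624)])
top [323.54794 251.89632] [404.72354 236.53877] len 0.14918995712668293 mid [ 0.4392789  -0.18432718  0.055     ] yaw 101.47761286477187
 side ends [array([226.30997, 285.99097], dtype=float32), array([266.4457 , 330.14026], dtype=float32)] proj of top ends [202.38672458 250.0090329 ] [267.26915078 324.815348  ]
  tri (array([ 0.43527574, -0.12896937, -0.01998597]), [np.float64(0.01595064693561641), np.float64(0.015950646935616465)])
  tri (array([ 0.45312721, -0.25990424,  0.04758231]), [np.float64(0.0009914429651479953), np.float64(0.0009914429651480842)])
```

Add to h.py:
```python
def go(robot,x,y,z,yaw):
    "tool-axis shift and rz to bring TCP to x,y,z with tool y at world yaw (deg), tool down"
    s=robot.state(); Rt=q2R(s['ee_rot']); d=Rt.T@(np.array([x,y,z])-s['tool_pos'])
    a=np.radians(yaw); ty=np.array([np.cos(a),np.sin(a),0]); tz=np.array([0,0,-1.]); W=np.c_[np.cross(ty,tz),ty,tz]
    print('t',round(s['time'],2),'pos',s['tool_pos'].round(4),'shift',d.round(4),'rot',R.from_matrix(Rt.T@W).as_rotvec().round(4),'grip',round(s['grip_width'],4),s['gripper_force'],'F',np.round(s['force'],1))
```

```bash
python3 -c "
from h import *
from cell import robot
go(robot,.4492,.1256,.34,-12)"
```

```text
t 0.3 pos [0.2433 0.5757 0.4044] shift [-0.3649 -0.3344  0.0646] rot [-6.0000e-04  5.0000e-04  1.3804e+00] grip 0.0852 0.0 F [ 0.4  1.2 -0.8]
```

The manual's scale: shifts go in shares of 0.6 m and turns go in shares of 90 degrees. Converting my numbers, -0.3649 m is -0.6082, -0.3344 m is -0.5573, 1.38 rad is 0.8785.

Emit:
hand_motion:
  deltas:
    - [0.06,[-0.0608,-0.0557,0.0108],[0,0,0.0879]]
    - [0.06,[-0.1217,-0.1115,0.0217],[0,0,0.1757]]
    - [0.06,[-0.1825,-0.1672,0.0325],[0,0,0.2636]]
    - [0.06,[-0.2433,-0.223,0.0433],[0,0,0.3514]]
    - [0.06,[-0.3042,-0.2787,0.0542],[0,0,0.4393]]
    - [0.06,[-0.365,-0.3343,0.065],[0,0,0.5271]]
    - [0.06,[-0.4257,-0.3902,0.0758],[0,0,0.615]]
    - [0.06,[-0.4865,-0.4458,0.0867],[0,0,0.7028]]
    - [0.06,[-0.5473,-0.5017,0.0975],[0,0,0.7907]]
    - [0.06,[-0.6082,-0.5573,0.1077],[0,0,0.8785]]

```text
time: 1.3
tool_pos: [0.4495, 0.1237, 0.3402]
ee_rot: [-0.0, 0.779, 0.627, 0.0]
force: [1.0, 0.7, 0.0]
grip_width: 0.0601
gripper_force: 0.0
```

Emit:
hand_motion:
  deltas:
    - [0.06,[0,0,0],[0,0,0]]
    - [0.06,[0,0,0],[0,0,0]]

```text
time: 1.5
tool_pos: [0.4495, 0.1245, 0.3401]
ee_rot: [-0.0, 0.778, 0.628, -0.0]
force: [-0.4, -0.1, 0.3]
grip_width: 0.0598
gripper_force: 0.0
```

Run:
```python
from h import *
from cell import robot
go(robot,.4492,.1256,.225,-12)
W=look(robot,'wrist'); cv2.imwrite('pics/w1.png',W.im[:,:,::-1])
print(W.o,W.proj([.4492,.1256,.083]))
for u in(-75,75): print(W.proj([.4492+u*1e-3*np.cos(np.radians(78)),.1256+u*1e-3*np.sin(np.radians(78)),.055]))
```

```text
t 1.5 pos [0.4495 0.1245 0.3401] shift [ 0.001  -0.0005  0.1151] rot [-0.0002 -0.0001 -0.0022] grip 0.0598 0.0 F [-0.4 -0.1  0.3]
[0.46452985 0.19171232 0.30985059] [251.91480012 191.68771268]
[252.19052831 251.81874454]
[251.89376703 104.02732601]
```

View pics/w1.png

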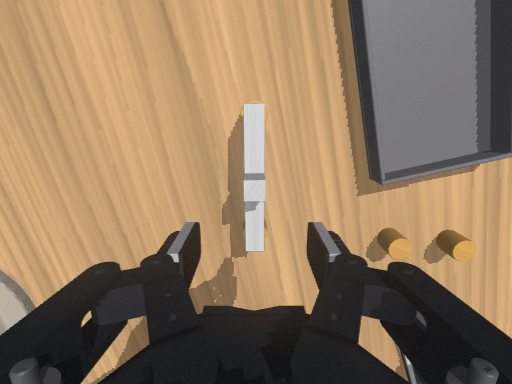

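The wrist view shows rocker L centred between the pads, its bar from (254,103) to (254,251), which is within about 2 px of the prediction. It is clear to descend, and I'll close across the post.

To row units: 0.115 m is 0.1917, 0.105 m is 0.175.

Emit:
hand_motion:
  deltas:
    - [0.06,[0.0017,0.0008,0.0667],[0,0,0]]
    - [0.06,[0.0017,0.0008,0.1333],[0,0,0]]
    - [0.06,[0.0017,0.0008,0.175],[0,0,0]]
    - [0.06,[0.0017,0.0008,0.1917],[0,0,0]]
    - [0.06,[0.0017,0.0008,0.1917],[0,0,0]]
    - [0.015,[0.0017,0.0008,0.1917],[0,0,0]]
    - [0.015,[0.0017,0.0008,0.1917],[0,0,0]]
    - [0.015,[0.0017,0.0008,0.1917],[0,0,0]]
    - [0.015,[0.0017,0.0008,0.1917],[0,0,0]]
    - [0.015,[0.0017,0.0008,0.1917],[0,0,0]]
  grip_n: 60

```text
time: 2.55
tool_pos: [0.4506, 0.1268, 0.2266]
ee_rot: [0.0, 0.777, 0.63, 0.001]
force: [-1.1, -0.1, 6.9]
grip_width: 0.0193
gripper_force: 59.7
```

Emit:
hand_motion:
  deltas:
    - [0.015,[0,0,0],[0,0,0]]
    - [0.015,[0,0,0],[0,0,0]]
    - [0.015,[0,0,-0.05],[0,0,0]]
    - [0.015,[0,0,-0.1167],[0,0,0]]
    - [0.015,[0,0,-0.1917],[0,0,0]]
    - [0.015,[0,0,-0.1917],[0,0,0]]
    - [0.015,[0,0,-0.1917],[0,0,0]]

```text
time: 3.25
tool_pos: [0.4499, 0.1265, 0.3409]
ee_rot: [-0.0, 0.777, 0.63, 0.001]
force: [-0.2, -1.1, -3.7]
grip_width: 0.0192
gripper_force: 59.9
```

Run:
```python
from h import *
from cell import robot
go(robot,.639,-.19533,.34,7.76)
print(robot.state()['wrist_torque'])
W=look(robot,'wrist'); cv2.imwrite('pics/w2.png',W.im[:,:,::-1])
```

```text
t 3.25 pos [0.4499 0.1265 0.3409] shift [-0.2756  0.2517  0.0007] rot [ 0.0018 -0.0017 -0.3443] grip 0.0192 59.937447263873764 F [-0.2 -1.1 -3.7]
[ 0.00405421  0.02183038 -0.00060261]
```

To row units: -0.2756 m is -0.4593, 0.2511 m is 0.4185, -0.3443 rad is -0.2192.

Emit:
hand_motion:
  deltas:
    - [0.015,[-0.0458,0.0418,0],[0,0,-0.0216]]
    - [0.015,[-0.0917,0.0837,0],[0,0,-0.0439]]
    - [0.015,[-0.1375,0.1255,0],[0,0,-0.0656]]
    - [0.015,[-0.1833,0.1673,0],[0,0,-0.0879]]
    - [0.015,[-0.2292,0.2092,0],[0,0,-0.1095]]
    - [0.015,[-0.275,0.251,0],[0,0,-0.1311]]
    - [0.015,[-0.3208,0.2928,0],[0,0,-0.1534]]
    - [0.015,[-0.3667,0.3347,0],[0,0,-0.1751]]
    - [0.015,[-0.4133,0.3767,0],[0,0,-0.1974]]
    - [0.015,[-0.4593,0.4185,0],[0,0,-0.2192]]

```text
time: 4.3
tool_pos: [0.6386, -0.1963, 0.337]
ee_rot: [-0.002, 0.657, 0.754, -0.001]
force: [0.6, -0.2, -2.6]
grip_width: 0.0193
gripper_force: 60.0
```

Emit:
hand_motion:
  deltas:
    - [0.015,[0,0,0],[0,0,0]]
    - [0.015,[0,0,0],[0,0,0]]

```text
time: 4.5
tool_pos: [0.6378, -0.1964, 0.3369]
ee_rot: [-0.002, 0.659, 0.752, -0.002]
force: [0.2, 0.9, -2.2]
grip_width: 0.019
gripper_force: 60.5
```

Run:
```python
from h import *
from cell import robot
go(robot,.638,-.19533,.2596,7.76)
W=look(robot,'wrist');S=look(robot,'side');T=look(robot,'top'); 
cv2.imwrite('pics/w3.png',np.hstack([cv2.resize(W.im,(400,300)),cv2.resize(S.im[80:320,200:512],(400,308))[:300]])[:,:,::-1])
for r in((.6608,-.1923,.077),(.617,-.1983,.077)): print('exp blade ends side',S.proj(r),'wrist',W.proj(r))
```

```text
t 4.5 pos [ 0.6378 -0.1964  0.3369] shift [0.001  0.0007 0.0773] rot [-0.0049 -0.0008 -0.0029] grip 0.019 60.45420584909152 F [ 0.2  0.9 -2.2]
exp blade ends side [367.87566437 225.62454427] wrist [279.61218333 190.72418271]
exp blade ends side [347.15695305 237.51702432] wrist [230.25232772 190.75428018]
```

View pics/w3.png

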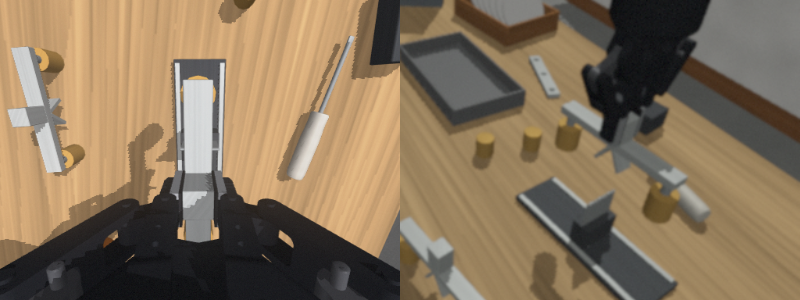

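Left (wrist) picture: the stand base's strips (177–222) are symmetric about the bar (centre 198). Right (side) picture: the rocker hangs above the stand, with blade tips at montage (575,213) and (612,193). I'll check the edge line in both views before lowering.

Run:
```python
from h import *
from cell import robot
S=look(robot,'side')
T0=look(robot,'top');
for p in((366.7,229),(365.4,230.5),(335.7,241.7),(336.5,246)): print('side',S.plane(p,.077).round(4))
for p in((371,123),(374.4,146.6)): print('top',T0.plane(p,.077).round(4))
im=np.load('pics/top0.npy')[105:165,335:400];im2=np.load('pics/side0.npy')[210:290,310:390]
cv2.imwrite('pics/z.png',np.hstack([cv2.resize(cv2.convertScaleAbs(i,alpha=1.8),(400,400),interpolation=cv2.INTER_CUBIC) for i in(im,im2)])[:,:,::-1])
```

```text
side [ 0.6544 -0.1971  0.077 ]
side [ 0.6506 -0.1987  0.077 ]
side [ 0.5969 -0.1977  0.077 ]
side [ 0.593  -0.2049  0.077 ]
top [ 0.6577 -0.1949  0.077 ]
top [ 0.614  -0.2001  0.077 ]
```

View pics/z.png

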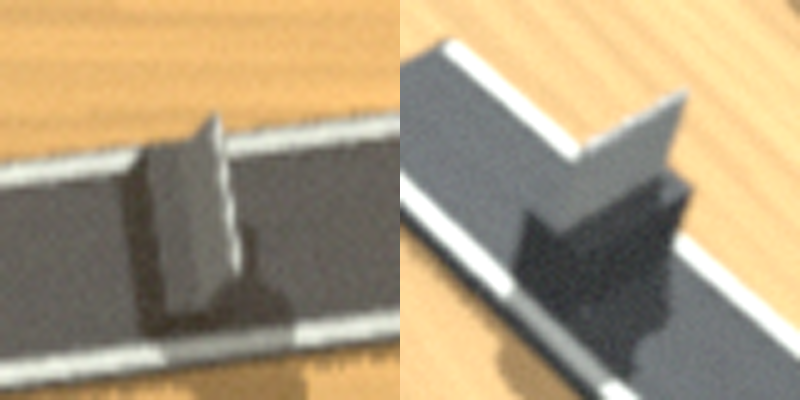

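The edge is clear now: side tips at (367,229) and (345.4,241.4), top tips at (370.1,122.7) and (373.7,145.2).

Run:
```python
from h import *
from cell import robot
S=look(robot,'side');T=look(robot,'top')
P=[tri([T,S],ps) for ps in(((370.1,122.7),(367,229)),((373.7,145.2),(345.4,241.4)))]
for p in P: print(p)
A,B=P[0][0],P[1][0]; print('mid',(A+B)/2,'len',np.linalg.norm(A-B),'yaw',np.degrees(np.arctan2(*(A-B)[1::-1])))
go(robot,*((A+B)/2)[:2],.2596,7.76)
```

```text
(array([ 0.65918476, -0.19440643,  0.0725376 ]), [np.float64(0.00045014516007762416), np.float64(0.000450145160077587)])
(array([ 0.61636672, -0.19974928,  0.07096737]), [np.float64(0.0018209581289175348), np.float64(0.001820958128917321)])
mid [ 0.63777574 -0.19707786  0.07175249] len 0.043178648264643786 yaw 7.112638605411172
t 4.85 pos [ 0.6384 -0.1941  0.3402] shift [-0.0029 -0.001   0.0806] rot [ 0.0002 -0.0004  0.0013] grip 0.019 60.45323218932026 F [ 0.1 -0.3 -3.3]
```

To row units: 0.079 m is 0.1317, 0.078 m is 0.13.

Emit:
hand_motion:
  deltas:
    - [0.015,[-0.0033,-0.0017,0.05],[0,0,0]]
    - [0.015,[-0.0033,-0.0017,0.0833],[0,0,0]]
    - [0.015,[-0.0033,-0.0017,0.1],[0,0,0]]
    - [0.015,[-0.0033,-0.0017,0.1133],[0,0,0]]
    - [0.015,[-0.0033,-0.0017,0.1233],[0,0,0]]
    - [0.015,[-0.0033,-0.0017,0.13],[0,0,0]]
    - [0.015,[-0.0033,-0.0017,0.1317],[0,0,0]]
    - [0.015,[-0.0033,-0.0017,0.1317],[0,0,0]]
    - [0.015,[-0.0033,-0.0017,0.1317],[0,0,0]]

```text
time: 5.75
tool_pos: [0.6382, -0.1963, 0.2622]
ee_rot: [0.0, 0.657, 0.754, 0.001]
force: [-2.2, 5.3, 3.3]
grip_width: 0.019
gripper_force: 61.5
```

```bash
python3 -c "
from h import *
from cell import robot
go(robot,.638,-.1962,.2596,7.76)
S=look(robot,'side');cv2.imwrite('pics/s4.png',cv2.resize(S.im[150:340,250:450],(800,600))[:,:,::-1])
"
```

```text
t 5.75 pos [ 0.6382 -0.1963  0.2622] shift [ 0.0001 -0.0002  0.0026] rot [ 0.0018 -0.001   0.0011] grip 0.019 61.51287549873814 F [-2.2  5.3  3.3]
```

View pics/s4.png

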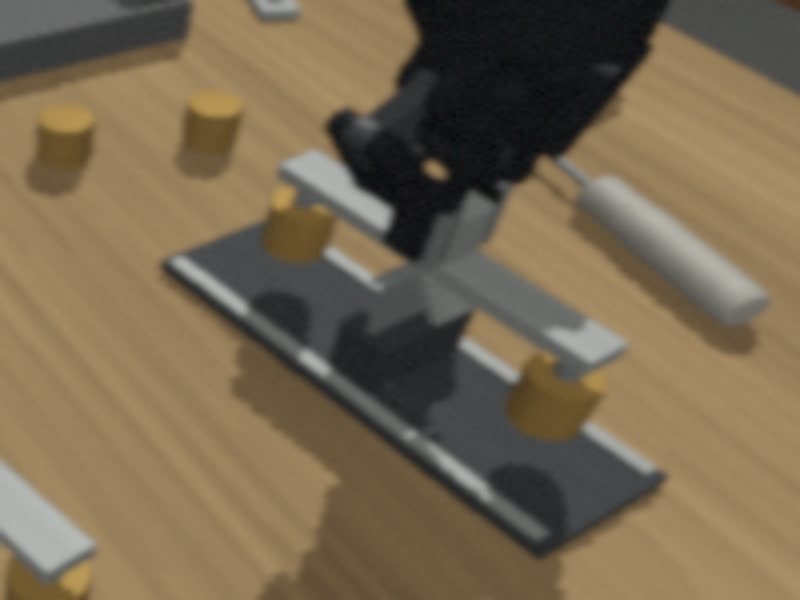

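The side view shows the rocker seated over the blade. A +y side force says a notch flank is touching, so I'll shift 1.5 mm towards +y, ease down, release gently and lift.

To row units: 0.0015 m is 0.0025, 0.001 m is 0.0017.

Emit:
hand_motion:
  deltas:
    - [0.015,[0.0025,0,0],[0,0,0]]
    - [0.015,[0.0025,0,0.0017],[0,0,0]]
    - [0.015,[0.0025,0,0.0017],[0,0,0]]
  grip_n: 30

```text
time: 6.1
tool_pos: [0.6379, -0.1953, 0.2608]
ee_rot: [0.0, 0.657, 0.754, 0.001]
force: [-0.3, 4.1, 4.4]
grip_width: 0.0194
gripper_force: 61.5
```

Emit:
hand_motion:
  deltas:
    - [0.024,[0,0,0],[0,0,0]]
    - [0.026,[0,0,0],[0,0,0]]
    - [0.03,[0,0,0],[0,0,0]]
    - [0.05,[0,0,0],[0,0,0]]
    - [0.06,[0,0,0],[0,0,0]]
    - [0.06,[0,0,0],[0,0,0]]
    - [0.06,[0,0,-0.0333],[0,0,0]]
    - [0.06,[0,0,-0.0833],[0,0,0]]
    - [0.06,[0,0,-0.15],[0,0,0]]
    - [0.06,[0,0,-0.15],[0,0,0]]

```text
time: 7.1
tool_pos: [0.6384, -0.1968, 0.3566]
ee_rot: [0.004, 0.658, 0.753, 0.002]
force: [0.2, -0.7, 0.2]
grip_width: 0.06
gripper_force: 0.0
```

Emit:
hand_motion:
  deltas:
    - [0.06,[0,0,0],[0,0,0]]
    - [0.06,[0,0,0],[0,0,0]]
    - [0.06,[0,0,0],[0,0,0]]
    - [0.06,[0,0,0],[0,0,0]]
    - [0.06,[0,0,0],[0,0,0]]
    - [0.06,[0,0,0],[0,0,0]]
    - [0.06,[0,0,0],[0,0,0]]
    - [0.06,[0,0,0],[0,0,0]]
    - [0.06,[0,0,0],[0,0,0]]
    - [0.06,[0,0,0],[0,0,0]]

```text
time: 8.1
tool_pos: [0.6374, -0.1958, 0.3501]
ee_rot: [0.0, 0.658, 0.753, -0.0]
force: [0.4, 0.3, -0.1]
grip_width: 0.0599
gripper_force: 0.0
```

```bash
python3 -c "
from h import *
from cell import robot
go(robot,.638,-.1962,.34,7.76)
S=look(robot,'side');W=look(robot,'wrist')
cv2.imwrite('pics/s5.png',np.hstack([cv2.resize(S.im[150:340,250:450],(400,380)),cv2.resize(W.im,(400,380))])[:,:,::-1])
"
```

```text
t 8.1 pos [ 0.6374 -0.1958  0.3501] shift [-0.0004  0.0005  0.0101] rot [ 0.      0.0001 -0.0001] grip 0.0599 0.0 F [ 0.4  0.3 -0.1]
```

View pics/s5.png

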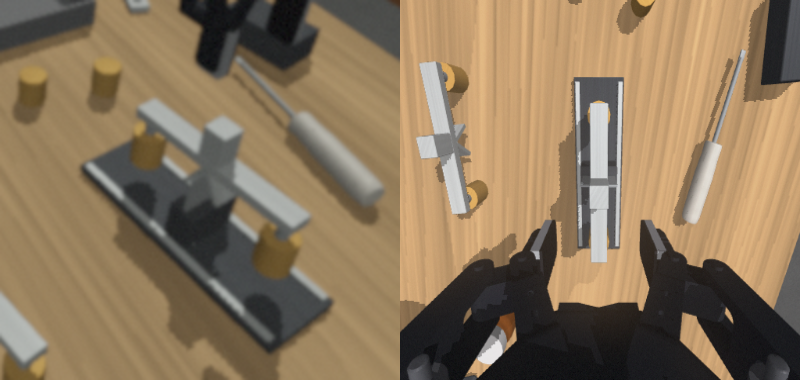

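The rocker rests on the edge with both weights clear of the base, so it looks balanced. I'll check the tilt numerically and confirm it is not swinging.

Create lev.py:
```python
from h import *
from cell import robot
T=look(robot,'top');S=look(robot,'side');W=look(robot,'wrist')
b=bar(S,290,190,125,85,lo=120,k=3); e=sorted(ends(b[0]),key=lambda p:p[0]); print('side box ends',e)
hsv=cv2.cvtColor(W.im,cv2.COLOR_RGB2HSV)
u=np.array([-np.sin(np.radians(7.76)),np.cos(np.radians(7.76)),0])
for tilt in(-20,-10,0,10,20):
    t=np.radians(tilt); out=[]
    for s in(75,-75):
        X=np.array([.638,-.196,.078])+u*(s*1e-3*np.cos(t)-.010*np.sin(t))+np.array([0,0,s*1e-3*np.sin(t)+.01*np.cos(t)])
        out+=[S.proj(X).round(1),W.proj(X).round(1),T.proj(X).round(1)]
    print(tilt,*out)
go(robot,.4393,-.1843,.34,11.5)
```

```bash
python3 lev.py
```

```text
side box ends [array([364.06, 232.92], dtype=float32), array([402.14   , 261.47998], dtype=float32)]
-20 [321.8 211. ] [252.8 106.5] [329.7 140.7] [402.2 244.1] [252.6 272.2] [417.1 123.1]
-10 [322.2 204.5] [252.8 104.2] [330.1 139. ] [402.7 252.8] [252.6 269.4] [417.1 124.8]
0 [323.7 198.6] [252.8 104.5] [331.7 137. ] [401.6 260.5] [252.6 264.6] [415.6 126.8]
10 [326.2 193.4] [252.8 107.9] [334.8 134.9] [399.2 267.1] [252.7 258. ] [412.9 128.8]
20 [329.7 189.1] [252.7 114.7] [339.1 132.7] [395.5 272.3] [252.7 250.2] [409.1 130.9]
t 8.35 pos [ 0.6375 -0.1958  0.3501] shift [ 0.0381 -0.1948  0.0101] rot [-0.0001  0.     -0.0654] grip 0.0599 0.0 F [ 0.8 -0.3 -0.5]
```

Emit:
hand_motion:
  deltas:
    - [0.06,[0,0,0],[0,0,0]]
    - [0.06,[0,0,0],[0,0,0]]
    - [0.06,[0,0,0],[0,0,0]]
    - [0.06,[0,0,0],[0,0,0]]
    - [0.06,[0,0,0],[0,0,0]]

```text
time: 8.85
tool_pos: [0.6375, -0.1958, 0.3501]
ee_rot: [-0.0, 0.658, 0.753, -0.0]
force: [-0.6, -0.2, 0.2]
grip_width: 0.0599
gripper_force: 0.0
```

```bash
python3 lev.py|grep -e side -e t
```

```text
side box ends [array([364.06, 232.92], dtype=float32), array([402.14   , 261.47998], dtype=float32)]
t 9.0 pos [ 0.6375 -0.1958  0.3501] shift [ 0.0381 -0.1948  0.0101] rot [-0.0001  0.     -0.0654] grip 0.0601 0.0 F [-0.4  0.5  0.4]
```

The near end at (402,261.5) matches the level prediction (401.6,260.5), and it did not move over 0.7 s. This arm is sound and stays where it is. Next, the other arm.

To row units: -0.1948 m is -0.3247, 0.038 m is 0.0633, -0.0654 rad is -0.0416.

Emit:
hand_motion:
  deltas:
    - [0.06,[0.0133,-0.0667,0],[0,0,-0.0127]]
    - [0.06,[0.0267,-0.1333,0],[0,0,-0.0255]]
    - [0.06,[0.04,-0.2,0],[0,0,-0.0382]]
    - [0.06,[0.0533,-0.2667,0.0167],[0,0,-0.0416]]
    - [0.06,[0.0633,-0.3247,0.0167],[0,0,-0.0416]]
    - [0.06,[0.0633,-0.3247,0.0167],[0,0,-0.0416]]
    - [0.06,[0.0633,-0.3247,0.0167],[0,0,-0.0416]]
    - [0.06,[0.0633,-0.3247,0.0167],[0,0,-0.0416]]

```text
time: 9.8
tool_pos: [0.4402, -0.1842, 0.3406]
ee_rot: [0.001, 0.632, 0.775, 0.0]
force: [0.7, 0.0, 0.4]
grip_width: 0.06
gripper_force: 0.0
```

Run:
```python
from h import *
from cell import robot
W=look(robot,'wrist'); b,q=bar(W,200,60,110,230,lo=110,k=11)
e=sorted(ends(b),key=lambda p:p[1]); A,B=[W.plane(p,.055) for p in e]; M=(A+B)/2
print(e,'len',np.linalg.norm(A-B),'mid',M,'yaw',np.degrees(np.arctan2(*(A-B)[1::-1])),'top est proj',W.proj([.4393,-.1843,.055]))
go(robot,*M[:2],.225,11.5); go(robot,.4393,-.1843,.225,11.5)
cv2.imwrite('pics/w6.png',W.im[:,:,::-1])
```

```text
[array([253., 106.], dtype=float32), array([253., 252.], dtype=float32)] len 0.14880603098879996 mid [ 0.44149347 -0.18464849  0.055     ] yaw 101.61539060962913 top est proj [250.89764897 183.75439626]
t 9.85 pos [ 0.4404 -0.1842  0.3404] shift [-0.0005  0.001   0.1154] rot [0.0006 0.0009 0.0008] grip 0.0605 0.0 F [ 0.  -0.2 -0.5]
t 9.85 pos [ 0.4404 -0.1842  0.3404] shift [ 0.0003 -0.0011  0.1154] rot [0.0006 0.0009 0.0008] grip 0.0605 0.0 F [ 0.  -0.2 -0.5]
```

View pics/w6.png

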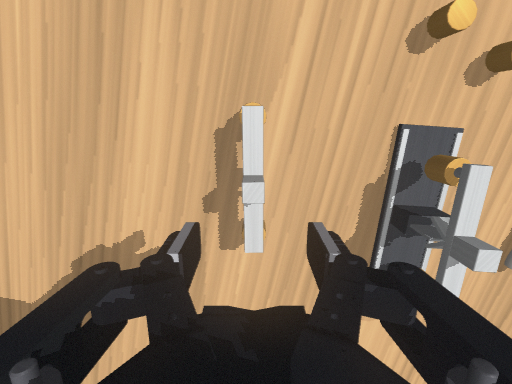

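The wrist view confirms the second rocker lies straight between the pads, with its bar from (253,106) to (253,252). Length is 0.149 m at z=0.055. Grasping.

To row units: 0.115 m is 0.1917, 0.105 m is 0.175.

Emit:
hand_motion:
  deltas:
    - [0.06,[0,0,0.0667],[0,0,0]]
    - [0.06,[0,0,0.1333],[0,0,0]]
    - [0.06,[0,0,0.175],[0,0,0]]
    - [0.06,[0,0,0.1917],[0,0,0]]
    - [0.06,[0,0,0.1917],[0,0,0]]
    - [0.015,[0,0,0.1917],[0,0,0]]
    - [0.015,[0,0,0.1917],[0,0,0]]
    - [0.015,[0,0,0.1917],[0,0,0]]
    - [0.015,[0,0,0.1917],[0,0,0]]
    - [0.015,[0,0,0.1917],[0,0,0]]
  grip_n: 80

```text
time: 10.85
tool_pos: [0.44, -0.1847, 0.2266]
ee_rot: [0.001, 0.633, 0.774, 0.001]
force: [-1.1, -0.2, 6.5]
grip_width: 0.0189
gripper_force: 79.1
```

Emit:
hand_motion:
  deltas:
    - [0.015,[0,0,0],[0,0,0]]
    - [0.015,[0,0,0],[0,0,0]]
    - [0.015,[0,0,-0.05],[0,0,0]]
    - [0.015,[0,0,-0.1167],[0,0,0]]
    - [0.015,[0,0,-0.1917],[0,0,0]]
    - [0.015,[0,0,-0.1917],[0,0,0]]
    - [0.015,[0,0,-0.1917],[0,0,0]]

```text
time: 11.55
tool_pos: [0.4394, -0.1844, 0.341]
ee_rot: [0.001, 0.633, 0.774, 0.001]
force: [-0.6, -0.5, -4.5]
grip_width: 0.0189
gripper_force: 79.3
```

Run:
```python
from h import *
from cell import robot
go(robot,.647,.2138,.34,.6)
print(robot.state()['wrist_torque'])
```

```text
t 11.55 pos [ 0.4394 -0.1844  0.341 ] shift [0.3488 0.283  0.0017] rot [ 2.800e-03 -1.000e-04  1.905e-01] grip 0.0189 79.26638977602124 F [-0.6 -0.5 -4.5]
[ 0.03420796 -0.03723205  0.0118858 ]
```

To row units: 0.3488 m is 0.5813, 0.314 m is 0.5233, 0.1905 rad is 0.1213.

Emit:
hand_motion:
  deltas:
    - [0.015,[0.0582,0.0472,0],[0,0,0.0121]]
    - [0.015,[0.1163,0.0943,0],[0,0,0.0242]]
    - [0.015,[0.1743,0.1415,0],[0,0,0.0363]]
    - [0.015,[0.2325,0.1887,0],[0,0,0.0484]]
    - [0.015,[0.2907,0.2358,0],[0,0,0.0605]]
    - [0.015,[0.3488,0.283,0],[0,0,0.0726]]
    - [0.015,[0.407,0.3302,0],[0,0,0.0847]]
    - [0.015,[0.465,0.3773,0],[0,0,0.0968]]
    - [0.015,[0.5233,0.4245,0],[0,0,0.1089]]
    - [0.015,[0.5813,0.4717,0],[0,0,0.1213]]

```text
time: 12.55
tool_pos: [0.6471, 0.2155, 0.3371]
ee_rot: [-0.001, 0.704, 0.71, -0.002]
force: [0.7, -0.7, -2.7]
grip_width: 0.0188
gripper_force: 79.3
```

Emit:
hand_motion:
  deltas:
    - [0.015,[0,0,0],[0,0,0]]
    - [0.015,[0,0,0],[0,0,0]]
    - [0.015,[0,0,0],[0,0,0]]
    - [0.015,[0,0,0],[0,0,0]]

```text
time: 12.95
tool_pos: [0.647, 0.2121, 0.3395]
ee_rot: [-0.0, 0.704, 0.71, -0.001]
force: [1.0, 0.2, -2.5]
grip_width: 0.0188
gripper_force: 79.8
```

Run:
```python
from h import *
from cell import robot
go(robot,.647,.2138,.2316,.6)
W=look(robot,'wrist');S=look(robot,'side')
cv2.imwrite('pics/w7.png',np.hstack([cv2.resize(W.im,(400,300)),cv2.resize(S.im[40:240,150:416],(400,300))])[:,:,::-1])
```

```text
t 12.95 pos [0.647  0.2121 0.3395] shift [0.0018 0.0002 0.1079] rot [-0.0011  0.0009 -0.0025] grip 0.0188 79.81598909944296 F [ 1.   0.2 -2.5]
```

View pics/w7.png

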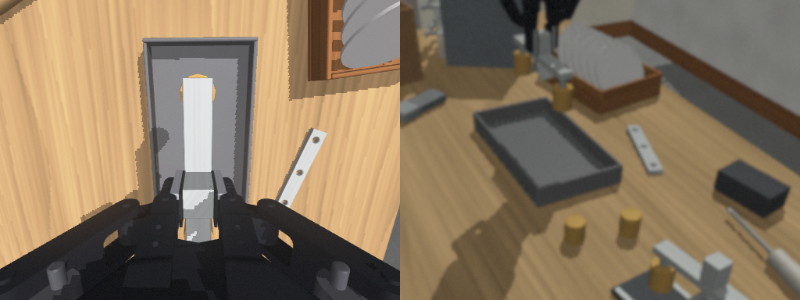

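The wrist view shows the bar (centre 198) midway between the tray walls (145–257), pointing along the tray. Lowering and releasing.

Emit:
hand_motion:
  deltas:
    - [0.015,[0.0025,0,0.0667],[0,0,0]]
    - [0.015,[0.0025,0,0.125],[0,0,0]]
    - [0.015,[0.0025,0,0.15],[0,0,0]]
    - [0.015,[0.0025,0,0.1633],[0,0,0]]
    - [0.015,[0.0025,0,0.1717],[0,0,0]]
    - [0.015,[0.0025,0,0.1783],[0,0,0]]
    - [0.015,[0.0025,0,0.1783],[0,0,0]]
    - [0.015,[0.0025,0,0.1783],[0,0,0]]
    - [0.015,[0.0025,0,0.1783],[0,0,0]]

```text
time: 13.95
tool_pos: [0.6473, 0.2154, 0.234]
ee_rot: [0.0, 0.703, 0.711, 0.001]
force: [-0.1, 0.6, -3.0]
grip_width: 0.0187
gripper_force: 79.7
```

To row units: 0.002 m is 0.0033, 0.001 m is 0.0017.

Emit:
hand_motion:
  deltas:
    - [0.015,[0,0,0.0017],[0,0,0]]
    - [0.015,[0,0,0.0033],[0,0,0]]
    - [0.015,[0,0,0.0033],[0,0,0]]
    - [0.015,[0,0,0.0033],[0,0,0]]
  grip_n: 30

```text
time: 14.35
tool_pos: [0.6472, 0.2153, 0.2318]
ee_rot: [0.0, 0.703, 0.711, 0.0]
force: [-2.1, 0.2, 3.8]
grip_width: 0.0188
gripper_force: 80.5
```

Emit:
hand_motion:
  deltas:
    - [0.024,[0,0,0],[0,0,0]]
    - [0.028,[0,0,0],[0,0,0]]
    - [0.05,[0,0,0],[0,0,0]]
    - [0.06,[0,0,0],[0,0,0]]
    - [0.06,[0,0,0],[0,0,0]]
    - [0.06,[0,0,-0.0333],[0,0,0]]
    - [0.06,[0,0,-0.0833],[0,0,0]]
    - [0.06,[0,0,-0.15],[0,0,0]]
    - [0.06,[0,0,-0.1917],[0,0,0]]
    - [0.06,[0,0,-0.1917],[0,0,0]]

```text
time: 15.35
tool_pos: [0.6481, 0.2152, 0.3513]
ee_rot: [0.002, 0.704, 0.711, 0.004]
force: [0.6, -1.2, -0.0]
grip_width: 0.0599
gripper_force: 0.0
```

Emit:
hand_motion:
  deltas:
    - [0.06,[0,0,0],[0,0,0]]
    - [0.06,[0,0,0],[0,0,0]]
    - [0.06,[0,0,0],[0,0,0]]
    - [0.06,[0,0,0],[0,0,0]]

```text
time: 15.75
tool_pos: [0.6469, 0.2153, 0.3448]
ee_rot: [-0.0, 0.703, 0.711, -0.001]
force: [1.6, 0.5, -0.4]
grip_width: 0.06
gripper_force: 0.0
```

Run:
```python
from h import *
from cell import robot
W=look(robot,'wrist'); b,q=bar(W,215,70,75,200,lo=130,k=11)
e=sorted(ends(b),key=lambda p:p[1]); A,B=[W.plane(p,.060) for p in e]
print(e,b.tolist(),'len',np.linalg.norm(A-B),'mid',(A+B)/2,'tray',.647,.2138)
S=look(robot,'side'); b,q=bar(S,290,190,125,85,lo=120,k=3); print('stand rocker side ends',ends(b))
print('tray rocker: expected flat ends in side',S.proj(A),S.proj(B)); b,q=bar(S,190,95,110,75,lo=110,k=5); print('seen',ends(b),cv2.contourArea(q))
```

```text
[array([252.,  78.], dtype=float32), array([252., 263.], dtype=float32)] [[215.0, 78.0], [289.0, 78.0], [289.0, 263.0], [215.0, 263.0]] len 0.18537223613693057 mid [0.64595543 0.22031087 0.06      ] tray 0.647 0.2138
stand rocker side ends (array([364.23996, 232.68001], dtype=float32), array([401.99997, 261.     ], dtype=float32))
tray rocker: expected flat ends in side [226.29169296 102.35846495] [261.2801766  137.22259285]
seen (array([246.00002, 123.     ], dtype=float32), array([259.5, 136.5], dtype=float32)) 117.5
```

Run:
```python
from h import *
from cell import robot
W=look(robot,'wrist');S=look(robot,'side')
m=W.im[:,:,:].mean(2); print('col252',m[70:280:10,252].astype(int),'row130',m[130,215:290:6].astype(int))
for lo in(150,170,190):
    b,q=bar(W,225,70,55,200,lo=lo,k=11); e=sorted(ends(b),key=lambda p:p[1]); A,B=[W.plane(p,.060) for p in e]
    print(lo,e,'len',np.linalg.norm(A-B),'mid',(A+B)/2)
c=np.array([.647,.2145,.06])
for t in(-20,0,20):
    a=np.radians(t); print(t,[S.proj(c+[0,s*np.cos(a),s*np.sin(a)]).round(1) for s in(.075,-.075)])
b,q=bar(S,190,70,110,100,lo=130,k=3); print(ends(b),q.min(0),q.max(0))
```

```text
col252 [ 98 143 144 141 227 226 225 226 224 223 222 141 222 224 222 222 224 223
 224 138  91] row130 [140 142 138  99  99 228 224 230 227 142 142 143 140]
150 [array([251.91464 , 102.909706], dtype=float32), array([254.1929 , 252.13445], dtype=float32)] len 0.1515327028719582 mid [0.64746448 0.21623021 0.06      ]
170 [array([254., 105.], dtype=float32), array([254., 252.], dtype=float32)] len 0.14953521878692605 mid [0.64832219 0.2154087  0.06      ]
190 [array([253.5, 105. ], dtype=float32), array([253.5, 251. ], dtype=float32)] len 0.14835213385997942 mid [0.64782115 0.21599438 0.06      ]
-20 [array([231.8, 116.3]), array([258.2, 123.1])]
0 [array([230.8, 106.1]), array([258.8, 134.6])]
20 [array([231.4,  97. ]), array([257.5, 143.7])]
(array([246.25003 , 123.750015], dtype=float32), array([258.25003, 135.75002], dtype=float32)) [246 122] [260 136]
```

The tray arm measures 0.149 m long at z=0.060, centred at (0.648, 0.215). Its near end matches the flat prediction, and the stand arm has not moved. Handing in.

```bash
python3 -c "
from cell import robot
print(robot.hand_in())"
```

```text
the job is handed in; nothing more can be done
None
```

The job is handed in, with no verdict returned: the first arm I tried stayed level on the knife edge and is still there, and the other arm, taken as faulty because exactly one is and so not tried on the stand, lies flat in the reject tray.

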